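# Clear the composter deck and set the breather cap

## Robot

A 6-joint arm with a two-finger parallel gripper is mounted at the origin on the work surface. World frame = base frame: x ahead of the robot, y to its left, z up, the work surface at z = 0. Lengths are in m, angles in degrees, forces in N, time in s.
With the tool pointing down it reaches from about 0.35 to 0.975 m from the base axis. Payload 4.9 kg.
Tool frame: the origin (TCP) lies at the very end of the fingers, on their centre line; the grasp point (between the pads) lies 19 mm behind it (arm.grip_depth is the distance from the TCP to the grasp point, in m); z points along the fingers, y is the direction in which the jaws open and shut (so a half turn about z gives the same grasp; the last joint's range is limited). The gripper opens to 85 mm and grips with 20 to 120 N. Pads are 22 mm wide; open, the fingers measure 114 mm over their backs; the gripper's body (76 mm by 85 mm) begins 54 mm behind the grasp point. The pads swing forward as they close: fully open they stand 13 mm farther back than shut.
Start: joints at [57.41, 3.019, 92.412, -0, 84.569, -6.818], TCP at [0.272, 0.563, 0.231] pointing down, gripper open.
Joint ranges: [-172.51, 172.51], [-57.92, 126.97], [3.15, 148.05], [-58.71, 238.71], [5.1, 150.11], [-179.66, 179.66]. Speed limits (degrees/s): [147.25, 147.25, 180, 180, 180, 180].

## Interface

Orientations are given as a 3x3 rotation matrix whose columns are the frame's x, y, z axes.
In Python, from rig import state, imaging, ticket, arm gives the robot as it stands. The module is installed in compiled form; this text tells all that it offers.
- The arm moves only by the tool jog_arm, never from a script. Its argument "targets" is a list of rows, each a list of 7 numbers: the shift along the tool's x, y, z in mm, then the turn, a rotation vector about the tool's x, y, z in rad, then the closure in counts, from 0 (fully open) to 255 (shut). In form: [[dx, dy, dz, ax, ay, az, gripper], ...]. A call has 1 to 5 rows; each row is the pose to reach, as a shift and turn from the pose commanded when the call began, along the tool's axes at that moment; what a row does not reach only later rows make up. A row lasts 1/12 s, in which the tool goes at most 41.7 mm and 7.16 degrees, less where a joint would pass 70% of its speed; a pose out of reach is approached as far as the arm can. A call with a gripper value outside its range is refused whole. The fingers move at their own pace and stop on an object; the grip force is fixed at half the most. Time passes only in rows, so rows that repeat a pose let the fingers close. It gives the time, the measured TCP pose, the force and the opening at its end, in the units of the state.
- state(): the state, without advancing time (a new reading comes with each control period).
- imaging.read_camera(name): name is "side" or "top"; returns a dict with "pixels" (384x512x3 uint8, blue, green, red), "camera_matrix" (3x3 intrinsics, pixels), "world_from_camera" (4x4, takes a point from camera to world coordinates). Camera axes: x right, y up, looking along -z (the intrinsics and any distortion apply to the point x, -y, -z); pixel columns grow to the right and rows downward; lengths in m; the calibration is good to about 2 mm. A picture is of the moment at which its call begins. There is no depth.
- ticket.hand_in(): hands the job in, once; it reports no verdict.
The state is a dict: "time": time; "joint_positions": joint angles; "dq": joint speeds; "joint_torque": joint torques, N m; "ee_pos": TCP position; "eef_rot": TCP orientation; "wrist_force": force on the tool from outside, world axes, zero at the start; "torque": the same for the moment, N m; "grip_width": finger opening in m.
Only numpy, scipy, OpenCV 4.12 (cv2) and the standard library are available. Lean on these libraries where they do the work, as an engineer would, in place of code of your own. Each camera call takes 0.05 s, during which the arm holds its last target.

## Task

First put the two vegetable scraps lying on the deck (the corn-cob stub and the radish end) into the open feed hatch, leaving the jar, brush and wrench alone. Then screw the round black breather cap on its port clockwise until it bottoms out, and back it off a quarter turn. Finish still holding the cap between the fingers in that position: do not let go of it.

Things in the scene. Friction and masses are not known exactly. Their poses are not given: they have to be found in the camera images.
- cob: Yellow corn-cob stub lying on the deck, a rounded block 68 long (its x axis), 36 wide (y) and 36 high (mm); it does not roll. Origin at the centre of its underside. About 70 g.
- radish: Pale radish end with three short green leaf stubs, standing on its cut face: round, 46 mm across at the foot and up to 22 mm high, narrowing to 34 mm across at 34 mm high; stubs reach 43 mm. Origin at the centre of the cut face, z up. About 60 g.
- cob_center (a point): Centre of the cob, 18 mm above its origin.
- radish_center (a point): Centre of the radish end, 17 mm above its origin.
- hatch: Feed hatch, fixed: an open-topped stainless box 240 (x) by 210 (y) by 80 high (mm), walls and floor 6 mm, dark inside. Its open lid stands along the +y rim, leaning outward by 0.5 rad and 200 mm long, out of the way. Origin at the centre of its underside, on the deck; z up.
- port: Breather port, fixed, upright: stainless flange 96 mm across and 12 mm high, then a neck 42 mm across up to 45 mm high, on which the cap screws. Origin at the centre of the flange's underside, on the deck; the cap's axis is its z axis.
- cap_grip (a point): Point on the cap's axis at the middle of its height, 61 mm above the deck when the cap is bottomed. The cap is a round black knurled cap 50 mm across and 30 mm high with a raised rib on top from the centre to the rim; it is already started on its thread and cannot come off. Clear space all round it below down to the flange.
- cap (a joint): Turn of the cap in rad: 0 = bottomed out on the port (hard stop), growing as it is unscrewed, anticlockwise seen from above (a quarter turn open = 1.57; outer stop at 5.0). It starts 1.9 to 2.8 rad open, so it takes about two grasps. The thread lifts the cap 8 mm a full turn; it turns stiffly (about 0.12 N m) and stays where it is left. Once bottomed, gripping fingers that keep turning slip round it harmlessly.
- jar: Bystander: closed grey jar with a paper band and pale lid, 68 mm across, 110 mm high, standing. Origin at the centre of its underside.
- brush: Bystander: wooden-handled brush lying on the deck along its x axis.
- wrench: Bystander: steel wrench lying on the deck along its x axis.
Mind the look-alikes: they are no part of the job. Leave any blue or red look-alike of the radish alone.

How it is judged (in metres and radians):
On the way, in this order (a step that is already met when the one before it is completed fails the run):
1. both scraps lie in the feed hatch, released (x of cob_center in the frame of hatch between -0.112 and 0.112 m and y of cob_center in the frame of hatch between -0.098 and 0.098 m and z of each of cob_center, radish_center in the frame of hatch below 0.075 m and x of radish_center in the frame of hatch between -0.112 and 0.112 m and y of radish_center in the frame of hatch between -0.098 and 0.098 m and contact force between the fingers and cob below 0.1 N and contact force between the fingers and radish below 0.1 N), for 0.2 s.
2. the cap is screwed down to its stop (value of joint cap below 0.1 rad), for 0.2 s.
At the end, for the whole second after the job is handed in: Both scraps are in the hatch, centres below its rim; the cap, after being bottomed (within 0.1 rad), stands 1.57 +- 0.35 rad open, still, and is gripped: grasp point within 30 mm of the middle of the cap, fingers pressing on it with over 3 N (x of cob_center in the frame of hatch between -0.112 and 0.112 m and y of cob_center in the frame of hatch between -0.098 and 0.098 m and z of each of cob_center, radish_center in the frame of hatch below 0.075 m and x of radish_center in the frame of hatch between -0.112 and 0.112 m and y of radish_center in the frame of hatch between -0.098 and 0.098 m and value of joint cap between 1.22 and 1.92 rad and velocity of joint cap between -0.1 and 0.1 rad/s and contact force between the fingers and port above 3 N and distance between the grasp point and cap_grip below 0.03 m); the arm keeps its last pose, push and grip.
It fails at once if the jar is moved more than 30 mm (distance of jar from where it was at the start of the episode above 0.03 m).
It fails at once if the brush is moved more than 30 mm (distance of brush from where it was at the start of the episode above 0.03 m).
It fails at once if the wrench is moved more than 30 mm (distance of wrench from where it was at the start of the episode above 0.03 m).
It also fails if it takes over 72 s, if anything falls off the work surface, if the arm or the gripper's body presses on something with over 40 N, if the wrist force passes 120 N, or if a joint passes its speed limit or range.

## Working session

There is one attempt and no reset: what is moved stays moved. The work goes in short steps, Python scripts to look and compute and a tool call to move; the robot and the scene stay as the last step left them, time stands still between calls to the robot, and variables do not carry over. Pictures are saved under pics/ and viewed, and the job is handed in when it is done.

Besides the shell and the picture viewer there is one more tool, called after ">>>" as name(argument=value, ...) on one line, values as JSON. jog_arm: Moves the arm, as the interface text tells. Its arguments: {"type":"object","properties":{"targets":{"type":"array","items":{"type":"array","items":{"type":"number"}}}},"required":["targets"]}

```bash
mkdir -p pics
python3 - <<'E'
from rig import state, imaging, ticket, arm
import cv2
print(state())
for n in("side","top"):
    d=imaging.read_camera(n); cv2.imwrite(f"pics/{n}0.png",d["pixels"]); print(n,d["camera_matrix"],d["world_from_camera"],[k for k in d])
E
```

```text
{'time': 0.0, 'joint_positions': array([ 5.74096656e+01,  3.05799194e+00,  9.24920463e+01,  6.56998714e-04,
        8.45698765e+01, -6.81784446e+00]), 'dq': array([-0.02015504,  0.05615834,  0.06055399,  0.05749498,  0.03166379,
       -0.05991742]), 'joint_torque': array([-2.45037845e-03, -3.93675935e+01, -3.70174456e+01, -2.86810337e-04,
        7.08468579e-03, -1.14544201e-05]), 'ee_pos': array([0.27140198, 0.56230039, 0.23005558]), 'eef_rot': array([[-9.00527015e-01,  4.34798577e-01, -1.13691720e-03],
       [ 4.34799985e-01,  9.00525338e-01, -1.75721547e-03],
       [ 2.59787964e-04, -2.07675158e-03, -9.99997810e-01]]), 'wrist_force': array([-0.41183212, -0.45318241,  0.07599545]), 'torque': array([-0.02215147, -0.01344992, -0.00685428]), 'grip_width': 0.0852576294917665}
side [[352.45880928   0.         252.91019666]
 [  0.         352.45880928 187.75052619]
 [  0.           0.           1.        ]] [[-0.92266858  0.27401267 -0.27129274  0.35503307]
 [-0.38543395 -0.67566557  0.62842399  0.53959121]
 [-0.01110703  0.6843925   0.72902917  0.73887722]
 [ 0.          0.          0.          1.        ]] ['pixels', 'camera_matrix', 'world_from_camera']
top [[467.94893912   0.         248.91284543]
 [  0.         467.94893912 195.25655437]
 [  0.           0.           1.        ]] [[-0.01197808  0.98230257 -0.18691758  0.36726331]
 [-0.99989256 -0.01018693  0.01054019 -0.04011849]
 [ 0.00844954  0.18702374  0.98231905  1.22437619]
 [ 0.          0.          0.          1.        ]] ['pixels', 'camera_matrix', 'world_from_camera']
```

View pics/side0.png

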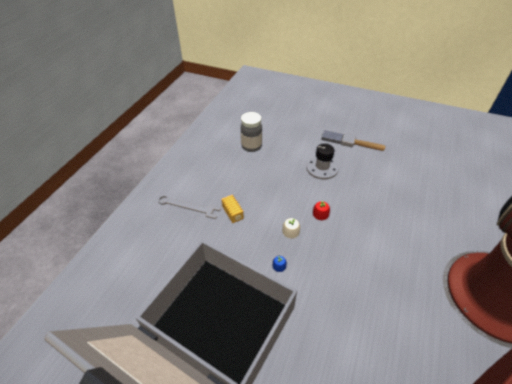

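View pics/top0.png

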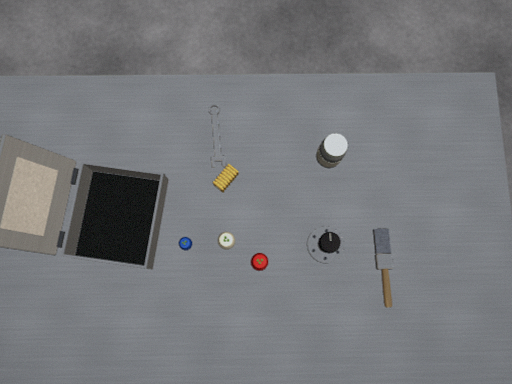

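Side view: the cob is at (232,207), the pale radish at (291,228), the red look-alike at (321,210), the blue at (279,263), the cap at (325,152), and the hatch at lower centre. In the top view, the cob is at (226,177), the radish at (227,240), the blue at (185,243), the red at (260,261), the port at (325,244) and the wrench at (217,140). The radish is the pale one with green stubs. I'll confirm that in an enlarged crop and measure.

```bash
cat > h.py <<'E'
import numpy as np, cv2
from rig import state, imaging, arm
def ray(d,u,v):
    K=d["camera_matrix"];T=d["world_from_camera"]
    c=np.array([(u-K[0,2])/K[0,0],-(v-K[1,2])/K[1,1],-1.0])
    return T[:3,3],T[:3,:3]@c
def onz(d,u,v,z):
    o,r=ray(d,u,v); return o+r*(z-o[2])/r[2]
def proj(d,p):
    T=d["world_from_camera"];K=d["camera_matrix"]
    c=T[:3,:3].T@(np.array(p)-T[:3,3]); return K[0,0]*c[0]/-c[2]+K[0,2], K[1,1]*-c[1]/-c[2]+K[1,2]
def tri(d1,p1,d2,p2):
    o1,r1=ray(d1,*p1);o2,r2=ray(d2,*p2)
    A=np.stack([r1,-r2],1);s=np.linalg.lstsq(A,o2-o1,rcond=None)[0]
    a=o1+r1*s[0];b=o2+r2*s[1];return (a+b)/2,np.linalg.norm(a-b)
def blob(m,box):
    x0,y0,x1,y1=box;mm=np.zeros_like(m);mm[y0:y1,x0:x1]=m[y0:y1,x0:x1]
    n,l,st,c=cv2.connectedComponentsWithStats(mm)
    i=1+np.argmax(st[1:,4]);return c[i],st[i],(l==i).astype(np.uint8)
E
python3 - <<'E'
from h import *
D={n:imaging.read_camera(n) for n in("side","top")}
crops=[]
for n,bx in(("top",(170,150,290,290)),("top",(290,210,410,310)),("side",(210,180,340,280))):
    x0,y0,x1,y1=bx; c=D[n]["pixels"][y0:y1,x0:x1]; crops.append(cv2.resize(c,(390,290),interpolation=cv2.INTER_CUBIC))
x0,y0,x1,y1=60,150,180,280
crops.append(cv2.resize(D["top"]["pixels"][y0:y1,x0:x1],(390,290),interpolation=cv2.INTER_CUBIC))
cv2.imwrite("pics/crops.png",np.vstack([np.hstack(crops[:2]),np.hstack(crops[2:])]))
H={n:cv2.cvtColor(D[n]["pixels"],cv2.COLOR_BGR2HSV) for n in D}
R={}
for n,cb,rb in(("top",(205,155,245,200),(210,225,242,255)),("side",(212,187,250,228),(278,213,303,242))):
    h=H[n]
    m=((h[...,0]>12)&(h[...,0]<32)&(h[...,1]>130)).astype(np.uint8)
    c,st,mk=blob(m,cb)
    cs=cv2.findContours(mk,0,2)[0]; rr=cv2.minAreaRect(max(cs,key=len)); print(n,"cob",c,st,rr)
    R[n,'cob']=c
    m=((h[...,0]>15)&(h[...,0]<90)&(h[...,1]>25)|(D[n]["pixels"].min(2)>150)&(h[...,1]<60)&(h[...,2]>170)).astype(np.uint8)
    c,st,mk=blob(m,rb); print(n,"rad",c,st); R[n,'rad']=c
d=D["top"]
print("cob top z36",onz(d,*R['top','cob'],.03),"tri",tri(D["top"],R["top","cob"],D["side"],R["side","cob"]))
print("rad",onz(d,*R['top','rad'],.02),tri(D["top"],R["top","rad"],D["side"],R["side","rad"]))
c,st,mk=blob((d["pixels"].max(2)<45).astype(np.uint8),(310,225,350,260));print("cap top",c,st,onz(d,*c,.072))
c2,st,mk=blob((D["side"]["pixels"].max(2)<60).astype(np.uint8),(310,140,340,168));print("cap side",c2,st,tri(d,c,D["side"],c2))
E
```

```text
top cob [225.5        177.30722892] [213 164  25  28 332] ((225.5327606201172, 177.36065673828125), (13.571908950805664, 25.2232666015625), 39.80556869506836)
top rad [225.96624473 240.02109705] [218 232  17  17 237]
side cob [231.79310345 207.59247649] [222 196  21  26 319] ((232.16175842285156, 208.1029510498047), (26.067785263061523, 14.234380722045898), 59.036251068115234)
side rad [289.92354125 223.47686117] [278 213  25  25 497]
cob top z36 [0.64296743 0.007747   0.03      ] tri (array([0.64576944, 0.00826431, 0.02064566]), np.float64(0.0012819398836182289))
rad [0.47984643 0.00738326 0.02      ] (array([0.48192377, 0.00733328, 0.03023173]), np.float64(0.00607987234357907))
cap top [328.70382166 242.46178344] [318 232  22  21 314] [ 0.46614348 -0.24760655  0.072     ]
cap side [324.76444444 153.25333333] [316 144  18  18 225] (array([ 0.46722074, -0.24962471,  0.06074907]), np.float64(0.0002236744295507684))
```

View pics/crops.png

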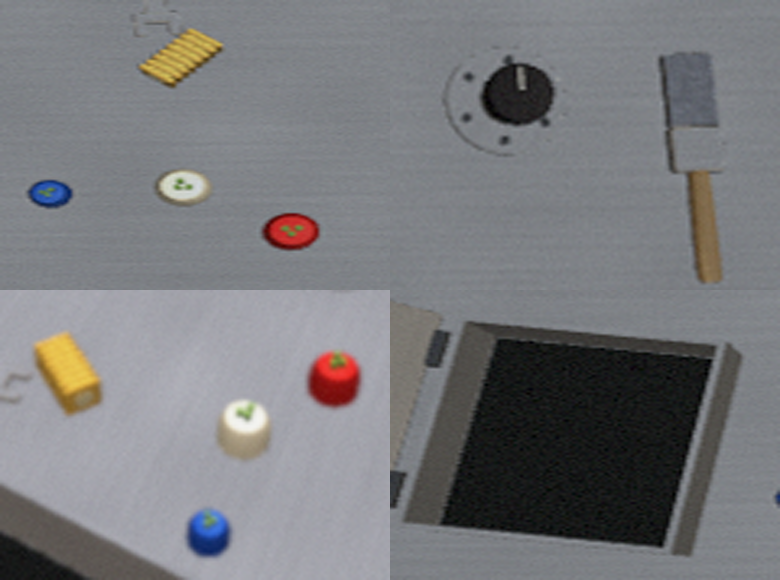

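The crop confirms it: the pale radish with green stubs is at top (227,240), and the red and blue ones are decoys. The cob lies close to the wrench's end. Next I'll measure the hatch, the wrench end and the port.

```bash
cat >> h.py <<'E'
def delta(p,yaw_deg=None,st=None):
    "shift (mm, tool axes) and turn to put TCP at p pointing down with tool-y at yaw_deg (mod 180)"
    from scipy.spatial.transform import Rotation as Ro
    s=st or state(); R=np.array(s["eef_rot"]); 
    cur=np.degrees(np.arctan2(R[1,1],R[0,1]))
    if yaw_deg is None: yaw_deg=cur
    d=(yaw_deg-cur+90)%180-90
    a=np.radians(cur+d); y=np.array([np.cos(a),np.sin(a),0]); z=np.array([0,0,-1.]); Rt=np.stack([np.cross(y,z),y,z],1)
    return np.round(R.T@(np.array(p)-s["ee_pos"])*1000,1), np.round(Ro.from_matrix(R.T@Rt).as_rotvec(),3)
E
python3 - <<'E'
from h import *
D={n:imaging.read_camera(n) for n in("side","top")}
d=D["top"]
P=[onz(d,*c,.08)[:2] for c in((166,175),(152,269),(84,164),(64.6,254))]
print(P,np.mean(P,0))
# side view rim corners z .08
P=[onz(D["side"],*c,.08)[:2] for c in((296,292),(205,245),(139,320))];print(P,(P[0]+P[2])/2)
for c in((217,162),(213,166),(222,166),(216,158)): print("wr",onz(d,*c,.005)[:2])
g=cv2.cvtColor(d["pixels"],cv2.COLOR_BGR2GRAY)
cv2.imwrite("pics/c2.png",np.hstack([cv2.resize(d["pixels"][145:200,190:250],None,fx=7,fy=7,interpolation=cv2.INTER_CUBIC),cv2.resize(D["side"]["pixels"][185:240,190:240],None,fx=7,fy=7,interpolation=cv2.INTER_CUBIC)]))
# cob bottom/top edges direction
from math import *
c=np.array([225.5,177.3]);v=np.array([-sin(radians(39.8)),cos(radians(39.8))])*12
a=onz(d,*(c+v),.036);b=onz(d,*(c-v),.036);print("cob dir",degrees(atan2(*(b-a)[1::-1])),np.linalg.norm(b-a))
print(delta([.6455,.008,.2],50))
E
```

```text
[array([0.63885116, 0.15479008]), array([0.40632801, 0.18360345]), array([0.66929761, 0.36120867]), array([0.44474372, 0.39599491])] [0.53980513 0.27389928]
[array([0.40973508, 0.20359024]), array([0.63172795, 0.17327487]), array([0.6680735 , 0.37166928])] [0.53890429 0.28762976]
wr [0.69115318 0.03147153]
wr [0.68018303 0.04218796]
wr [0.67994613 0.01805459]
wr [0.70229119 0.03417031]
cob dir -39.40049670641434 0.0631808229332696
(array([-577.9, -336.9,   31.1]), array([-0.001, -0.   ,  0.248]))
```

View pics/c2.png

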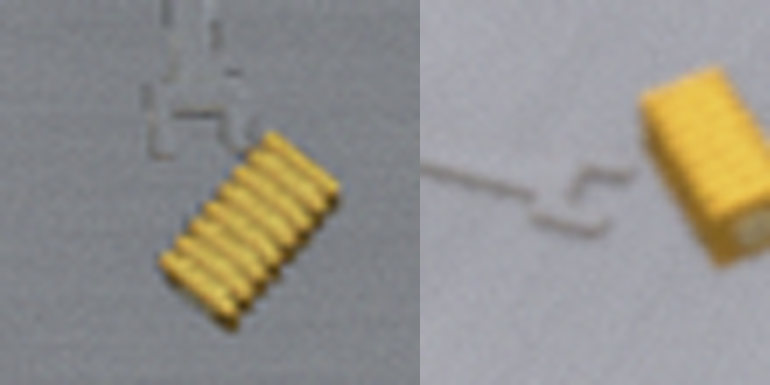

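The wrench's open jaw is about 10 mm from the cob's flank (top crop, jaw tip near (226,166)). I'll grip the cob end to end, along its length at -39°, which keeps the fingers clear of the wrench.

```bash
python3 -c "
from h import *
print(delta([.6445,.008,.15],-39.4))"
```

```text
(array([-577. , -337.3,   81.1]), array([-1.000e-03, -1.000e-03, -1.333e+00]))
```

>>> jog_arm(targets=[[-577, -337, 80, 0, 0, -1.333, 0], [-577, -337, 80, 0, 0, -1.333, 0], [-577, -337, 80, 0, 0, -1.333, 0], [-577, -337, 80, 0, 0, -1.333, 0], [-577, -337, 80, 0, 0, -1.333, 0]])

```text
time: 0.72
ee_pos: [0.3818, 0.3993, 0.2078]
eef_rot: [[-0.989, -0.146, 0.0], [-0.146, 0.989, 0.0], [-0.0, 0.0, -1.0]]
wrist_force: [1.2, 0.8, 0.4]
grip_width: 0.0853
```

```bash
python3 -c "
from h import *
print(state()['joint_positions'].round(1),delta([.6445,.008,.15],-39.4))"
```

```text
[ 38.6  -6.  103.5  -0.   82.5 -59.8] (array([-202.6, -425.6,   57.8]), array([-0.   ,  0.   , -0.736]))
```

>>> jog_arm(targets=[[-202, -425, 58, 0, 0, -0.736, 0], [-202, -425, 58, 0, 0, -0.736, 0], [-202, -425, 58, 0, 0, -0.736, 0], [-202, -425, 58, 0, 0, -0.736, 0], [-202, -425, 58, 0, 0, -0.736, 0]])

```text
time: 1.13
ee_pos: [0.4862, 0.2424, 0.1847]
eef_rot: [[-0.755, -0.656, 0.001], [-0.656, 0.755, 0.0], [-0.001, -0.0, -1.0]]
wrist_force: [1.4, 0.2, 0.6]
grip_width: 0.0854
```

```bash
python3 -c "
from h import *
print(state()['joint_positions'].round(1),delta([.6445,.008,.15],-39.4))"
```

```text
[  18.6   -6.3  106.1    0.    80.2 -112.3] (array([  34.2, -280.8,   34.8]), array([-0.   ,  0.001, -0.168]))
```

>>> jog_arm(targets=[[34, -280, 35, 0, 0, -0.168, 0], [34, -280, 35, 0, 0, -0.168, 0], [34, -280, 35, 0, 0, -0.168, 0], [34, -280, 35, 0, 0, -0.168, 0], [34, -280, 35, 0, 0, -0.168, 0]])

```text
time: 1.55
ee_pos: [0.5994, 0.0728, 0.1593]
eef_rot: [[-0.639, -0.769, 0.0], [-0.769, 0.639, 0.0], [-0.0, -0.0, -1.0]]
wrist_force: [0.2, -0.4, 0.2]
grip_width: 0.0853
```

```bash
python3 -c "
from h import *
print(state()['joint_positions'].round(1),delta([.6445,.008,.1],-39.4))"
```

```text
[-1.000e-01  3.300e+00  9.920e+01  0.000e+00  7.750e+01 -1.404e+02] (array([ 21. , -76. ,  59.4]), array([-0.   ,  0.   , -0.006]))
```

>>> jog_arm(targets=[[21, -76, 59, 0, 0, -0.006, 0], [21, -76, 59, 0, 0, -0.006, 0], [21, -76, 59, 0, 0, -0.006, 0], [21, -76, 59, 0, 0, -0.006, 0]])

```text
time: 1.88
ee_pos: [0.6425, 0.0077, 0.0966]
eef_rot: [[-0.637, -0.771, -0.006], [-0.771, 0.637, 0.0], [0.004, 0.005, -1.0]]
wrist_force: [-1.2, -0.5, 0.7]
grip_width: 0.0855
```

Run:
```python
from h import *
print(state()['joint_positions'].round(1),delta([.6445,.008,.003],-39.4))
o=[]
for n in("side","top"):
    d=imaging.read_camera(n); u,v=map(int,proj(d,[.6445,.008,.05])); o.append(cv2.resize(d["pixels"][v-30:v+30,u-40:u+40],None,fx=5,fy=5,interpolation=cv2.INTER_CUBIC))
cv2.imwrite("pics/a1.png",np.hstack(o))
```

```text
[  -5.9   12.1   95.9   -0.    72.4 -146.4] (array([-1.9, -1.8, 93.6]), array([ 0.005, -0.004, -0.003]))
```

View pics/a1.png

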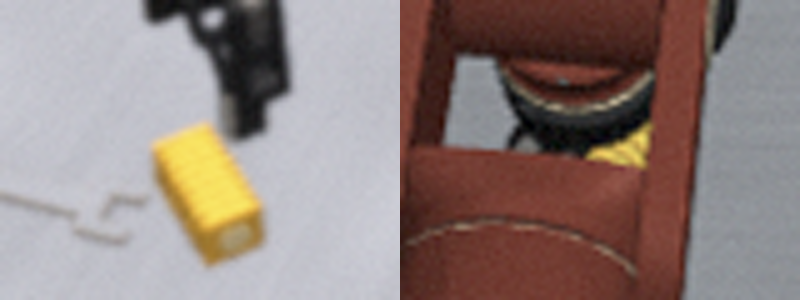

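Run:
```python
from h import *
d=imaging.read_camera("side"); s=state(); im=cv2.resize(d["pixels"][150:250,190:300],None,fx=5,fy=5,interpolation=cv2.INTER_CUBIC)
p=s["ee_pos"];R=s["eef_rot"]
for q,c in((p,(0,0,255)),(p+R[:,1]*.043-R[:,2]*.013,(0,255,0)),(p-R[:,1]*.043-R[:,2]*.013,(255,0,0)),(np.array([.6445,.008,.036]),(255,0,255))):
    u,v=proj(d,q); cv2.circle(im,(int((u-190)*5),int((v-150)*5)),4,c,-1)
cv2.imwrite("pics/a2.png",im)
```

```text
(no output)
```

View pics/a2.png

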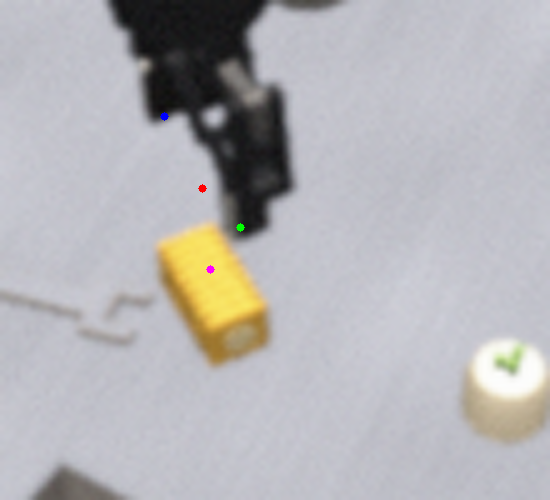

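The projected fingertips match the picture and straddle the cob's ends, so I'll descend and close.

>>> jog_arm(targets=[[-1, -1, 40, 0.003, -0.002, 0, 0], [-1, -1, 75, 0.003, -0.002, 0, 0], [-1, -1, 94, 0.003, -0.002, 0, 0], [-1, -1, 94, 0.003, -0.002, 0, 0], [-1, -1, 94, 0.003, -0.002, 0, 0]])

```text
time: 2.45
ee_pos: [0.6446, 0.0116, 0.0071]
eef_rot: [[-0.633, -0.774, 0.003], [-0.774, 0.633, -0.0], [-0.002, -0.003, -1.0]]
wrist_force: [0.0, -0.4, 0.6]
grip_width: 0.0855
```

>>> jog_arm(targets=[[0, 0, 0, 0, 0, 0, 200], [0, 0, 0, 0, 0, 0, 200], [0, 0, 0, 0, 0, 0, 200], [0, 0, 0, 0, 0, 0, 200], [0, 0, 0, 0, 0, 0, 200]])

```text
time: 2.87
ee_pos: [0.6479, 0.0103, 0.0106]
eef_rot: [[-0.634, -0.773, 0.01], [-0.773, 0.634, -0.0], [-0.006, -0.008, -1.0]]
wrist_force: [-0.8, 1.0, 6.8]
grip_width: 0.0668
```

>>> jog_arm(targets=[[0, 0, -30, 0, 0, 0, 200], [0, 0, -70, 0, 0, 0, 200], [0, 0, -110, 0, 0, 0, 200], [0, 0, -150, 0, 0, 0, 200], [0, 0, -160, 0, 0, 0, 200]])

```text
time: 3.28
ee_pos: [0.6488, 0.0098, 0.177]
eef_rot: [[-0.634, -0.773, 0.019], [-0.773, 0.634, -0.002], [-0.01, -0.016, -1.0]]
wrist_force: [1.1, -1.5, 1.3]
grip_width: 0.0665
```

Run:
```python
from h import *
s=state();print(s['joint_positions'].round(1),s['ee_pos'],s['grip_width'],delta([.593,.269,.17],83))
o=[]
d=imaging.read_camera("side"); cv2.imwrite("pics/a3.png",d["pixels"])
```

```text
[  -5.7    7.7   92.7   -0.    78.5 -146.3] [0.64882377 0.00984054 0.17704075] 0.06653036630598352 (array([-164.9,  207.6,    5.5]), array([-0.009,  0.017,  1.006]))
```

View pics/a3.png

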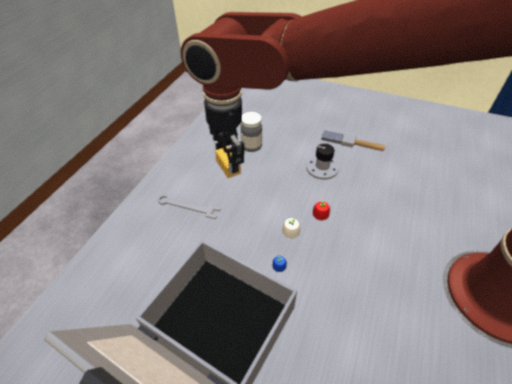

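The cob is held (side (228,163)) and the wrench hasn't moved. Now to the hatch.

>>> jog_arm(targets=[[-165, 208, 6, -0.009, 0.017, 1.006, 200], [-165, 208, 6, -0.009, 0.017, 1.006, 200], [-165, 208, 6, -0.009, 0.017, 1.006, 200], [-165, 208, 6, -0.009, 0.017, 1.006, 200], [-165, 208, 6, -0.009, 0.017, 1.006, 200]])

```text
time: 3.75
ee_pos: [0.6008, 0.2081, 0.1605]
eef_rot: [[-0.963, -0.271, -0.009], [-0.271, 0.963, -0.002], [0.009, 0.001, -1.0]]
wrist_force: [0.8, 0.3, -1.0]
grip_width: 0.0667
```

Run:
```python
from h import *
s=state();print(s['joint_positions'].round(1),s['grip_width'],delta([.593,.269,.17],83))
```

```text
[ 12.4   7.7  94.3   0.   78.5 -93.3] 0.06673125538345923 (array([-8.9, 60.7, -9.5]), array([-0.001, -0.009,  0.396]))
```

>>> jog_arm(targets=[[-9, 60, -9, 0, -0.009, 0.396, 200], [-9, 60, -9, 0, -0.009, 0.396, 200], [-9, 60, -9, 0, -0.009, 0.396, 200], [-9, 60, -9, 0, -0.009, 0.396, 200], [-9, 60, -9, 0, -0.009, 0.396, 200]])

```text
time: 4.17
ee_pos: [0.5933, 0.2674, 0.1694]
eef_rot: [[-0.993, 0.114, -0.0], [0.114, 0.993, -0.001], [0.0, -0.001, -1.0]]
wrist_force: [-0.8, 0.3, -1.5]
grip_width: 0.0665
```

Run:
```python
from h import *
s=state();print(s['joint_positions'].round(1),s['grip_width'],delta([.593,.269,.035],83))
o=[]
d=imaging.read_camera("side"); cv2.imwrite("pics/a4.png",cv2.resize(d["pixels"][150:384,40:340],None,fx=2.5,fy=2.5))
```

```text
[ 17.7   8.9  92.   -0.1  79.  -65.7] 0.06654622547808756 (array([  0.5,   1.7, 134.4]), array([-0.001, -0.   ,  0.008]))
```

View pics/a4.png

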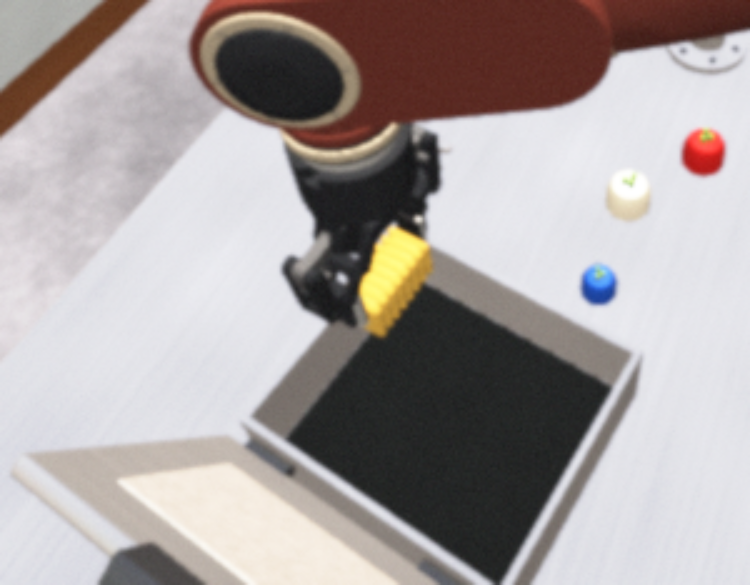

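>>> jog_arm(targets=[[0, 2, 40, 0, 0, 0.008, 200], [0, 2, 80, 0, 0, 0.008, 200], [0, 2, 115, 0, 0, 0.008, 200], [0, 2, 130, 0, 0, 0.008, 200], [0, 2, 130, 0, 0, 0.008, 200]])

```text
time: 4.63
ee_pos: [0.5906, 0.267, 0.0347]
eef_rot: [[-0.992, 0.123, -0.009], [0.123, 0.992, -0.004], [0.008, -0.005, -1.0]]
wrist_force: [-0.6, -1.6, -1.5]
grip_width: 0.0665
```

>>> jog_arm(targets=[[0, 0, 0, 0, 0, 0, 0], [0, 0, 0, 0, 0, 0, 0], [0, 0, 0, 0, 0, 0, 0], [0, 0, 0, 0, 0, 0, 0], [0, 0, -20, 0, 0, 0, 0]])

```text
time: 5.05
ee_pos: [0.5928, 0.2681, 0.0586]
eef_rot: [[-0.992, 0.123, -0.003], [0.123, 0.992, -0.002], [0.003, -0.003, -1.0]]
wrist_force: [-0.4, 0.5, -1.9]
grip_width: 0.0853
```

>>> jog_arm(targets=[[0, 0, -40, 0, 0, 0, 0], [0, 0, -80, 0, 0, 0, 0], [0, 0, -120, 0, 0, 0, 0], [0, 0, -120, 0, 0, 0, 0]])

```text
time: 5.38
ee_pos: [0.6001, 0.2708, 0.1944]
eef_rot: [[-0.992, 0.123, 0.021], [0.123, 0.992, 0.006], [-0.02, 0.008, -1.0]]
wrist_force: [1.8, 0.9, 2.2]
grip_width: 0.0856
```

Run:
```python
from h import *
s=state();print(s['joint_positions'].round(1),s['grip_width'],s['ee_pos'],delta([.481,.0075,.17],83))
o=[]
d=imaging.read_camera("side"); cv2.imwrite("pics/a5.png",cv2.resize(d["pixels"][150:384,40:340],None,fx=2.5,fy=2.5))
```

```text
[ 17.8   8.   90.6  -0.1  80.1 -65.1] 0.08562959207644832 [0.60008452 0.27075684 0.19439782] (array([  86.3, -276.1,   20.5]), array([ 0.008,  0.02 , -0.001]))
```

View pics/a5.png

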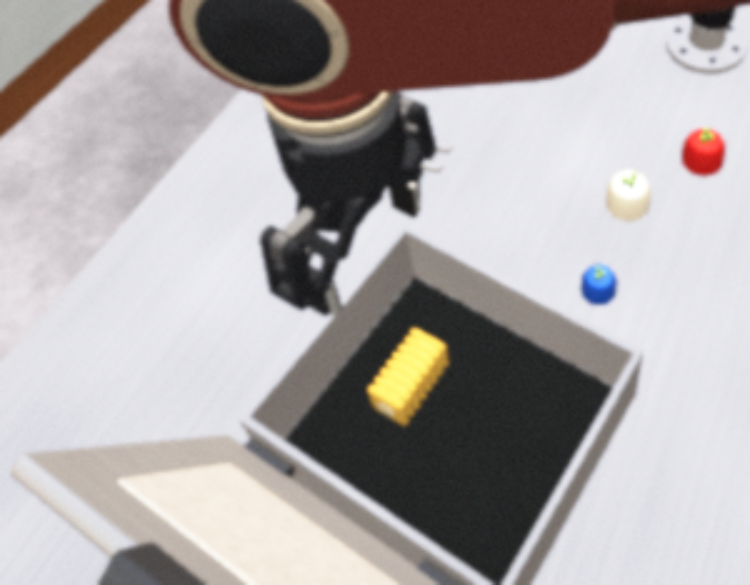

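The cob lies in the hatch (crop (408,375)). I'll recheck the radish position using both views.

Run:
```python
from h import *
d=imaging.read_camera("side"); h=cv2.cvtColor(d["pixels"],cv2.COLOR_BGR2HSV)
hh=h[212:245,276:306]; print(hh[16,::3].tolist())
m=(((h[...,0]>10)&(h[...,0]<90)&(h[...,1]>25))|(h[...,2]>215)).astype(np.uint8)
c,st,mk=blob(m,(276,212,306,245)); print(c,st, onz(d,*c,.018))
# bbox centre
u,v=st[0]+st[2]/2-.5,st[1]+st[3]/2-.5; print(u,v,onz(d,u,v,.018))
for p in([.48,.0075,0],[.48,.0075,.034]): print(proj(d,p))
```

```text
[[120, 6, 237], [120, 5, 235], [19, 13, 219], [23, 44, 233], [24, 10, 253], [30, 2, 255], [20, 3, 255], [22, 31, 244], [11, 9, 224], [120, 5, 234]]
[290.48373984 227.97256098] [276 212  30  33 984] [0.48137164 0.01126665 0.018     ]
290.5 228.0 [0.48130626 0.01133285 0.018     ]
(np.float64(290.9911678491695), np.float64(231.2466021171451))
(np.float64(291.9102899599318), np.float64(223.17168544907253))
```

>>> jog_arm(targets=[[86, -276, 20, 0.008, 0.02, 0, 0], [86, -276, 20, 0.008, 0.02, 0, 0], [86, -276, 20, 0.008, 0.02, 0, 0], [86, -276, 20, 0.008, 0.02, 0, 0], [86, -276, 20, 0.008, 0.02, 0, 0]])

```text
time: 5.9
ee_pos: [0.5066, 0.0782, 0.1646]
eef_rot: [[-0.992, 0.122, -0.022], [0.122, 0.992, -0.006], [0.021, -0.009, -1.0]]
wrist_force: [0.5, -1.1, 0.9]
grip_width: 0.0853
```

Run:
```python
from h import *
s=state();print(s['joint_positions'].round(1),delta([.480,.0075,.1],83))
```

```text
[  0.6  -8.8 110.3  -0.4  79.8 -82.3] (array([ 16.4, -72.8,  65.6]), array([-0.009, -0.021, -0.   ]))
```

>>> jog_arm(targets=[[16, -73, 65, -0.009, -0.021, 0, 0], [16, -73, 65, -0.009, -0.021, 0, 0], [16, -73, 65, -0.009, -0.021, 0, 0], [16, -73, 65, -0.009, -0.021, 0, 0]])

```text
time: 6.23
ee_pos: [0.4785, 0.0073, 0.0977]
eef_rot: [[-0.992, 0.127, -0.006], [0.127, 0.992, 0.001], [0.006, 0.0, -1.0]]
wrist_force: [0.2, -0.0, -0.4]
grip_width: 0.0854
```

Run:
```python
from h import *
s=state();print(s['joint_positions'].round(1),delta([.480,.0075,.006],83))
d=imaging.read_camera("side"); im=cv2.resize(d["pixels"][150:270,240:360],None,fx=5,fy=5,interpolation=cv2.INTER_CUBIC)
p=s["ee_pos"];R=s["eef_rot"]
for q,c in((p,(0,0,255)),(p+R[:,1]*.043-R[:,2]*.013,(0,255,0)),(p-R[:,1]*.043-R[:,2]*.013,(255,0,0)),(np.array([.480,.0075,.034]),(255,0,255))):
    u,v=proj(d,q); cv2.circle(im,(int((u-240)*5),int((v-150)*5)),4,c,-1)
cv2.imwrite("pics/a6.png",im)
```

```text
[ -8.1 -10.2 118.3   0.   72.3 -90.8] (array([-2.1,  0.4, 91.7]), array([ 0.   , -0.006, -0.005]))
```

View pics/a6.png

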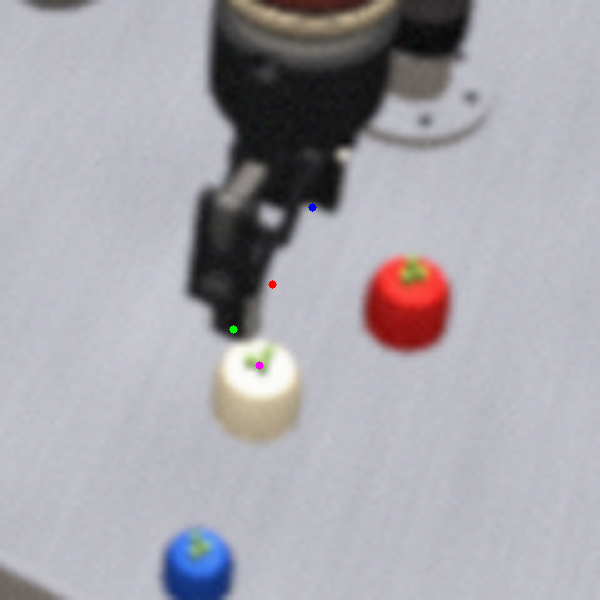

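The gripper straddles the pale radish (crop (259,385)) and is clear of the red one. Descending to grasp it.

>>> jog_arm(targets=[[-2, 0, 40, 0, -0.003, 0, 0], [-2, 0, 75, 0, -0.003, 0, 0], [-2, 0, 92, 0, -0.003, 0, 0], [-2, 0, 92, 0, -0.003, 0, 0], [-2, 0, 92, 0, -0.003, 0, 0]])

```text
time: 6.7
ee_pos: [0.4855, 0.0095, 0.0106]
eef_rot: [[-0.993, 0.122, 0.005], [0.122, 0.993, 0.0], [-0.005, 0.001, -1.0]]
wrist_force: [0.4, 1.0, 1.0]
grip_width: 0.0854
```

>>> jog_arm(targets=[[0, 0, 0, 0, 0, 0, 230], [0, 0, 0, 0, 0, 0, 230], [0, 0, 0, 0, 0, 0, 230], [0, 0, 0, 0, 0, 0, 230], [0, 0, 0, 0, 0, 0, 230]])

```text
time: 7.12
ee_pos: [0.4866, 0.0083, 0.0128]
eef_rot: [[-0.992, 0.123, 0.009], [0.123, 0.992, -0.0], [-0.009, 0.001, -1.0]]
wrist_force: [-2.3, 0.8, 7.4]
grip_width: 0.042
```

>>> jog_arm(targets=[[0, 0, -30, 0, 0, 0, 230], [0, 0, -70, 0, 0, 0, 230], [0, 0, -110, 0, 0, 0, 230], [0, 0, -150, 0, 0, 0, 230], [0, 0, -160, 0, 0, 0, 230]])

```text
time: 7.53
ee_pos: [0.4878, 0.0079, 0.1791]
eef_rot: [[-0.992, 0.123, 0.019], [0.123, 0.992, -0.002], [-0.019, 0.0, -1.0]]
wrist_force: [0.8, -0.7, -0.3]
grip_width: 0.0421
```

Run:
```python
from h import *
s=state();print(s['joint_positions'].round(1),s["grip_width"],delta([.494,.281,.17],83))
d=imaging.read_camera("side"); im=cv2.resize(d["pixels"][100:270,200:360],None,fx=3,fy=3,interpolation=cv2.INTER_CUBIC)
cv2.imwrite("pics/a7.png",im)
```

```text
[ -7.8 -15.  114.1   0.   79.8 -90.8] 0.04205489480988142 (array([ 27.7, 271.7,   8.6]), array([ 0.   ,  0.019, -0.001]))
```

View pics/a7.png

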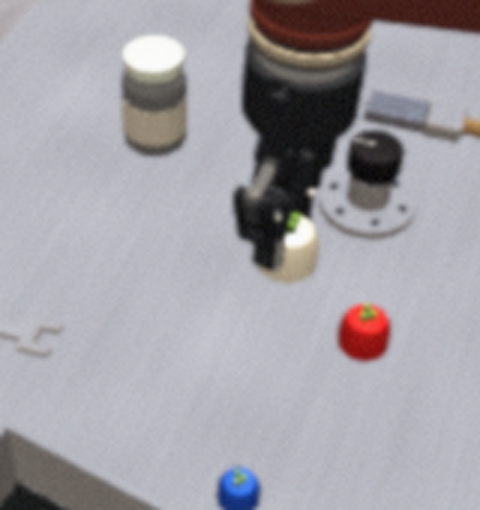

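The radish is held (crop (290,245)). Carrying it to the hatch.

>>> jog_arm(targets=[[28, 272, 8, 0, 0.019, 0, 230], [28, 272, 8, 0, 0.019, 0, 230], [28, 272, 8, 0, 0.019, 0, 230], [28, 272, 8, 0, 0.019, 0, 230], [28, 272, 8, 0, 0.019, 0, 230]])

```text
time: 8.0
ee_pos: [0.4872, 0.2182, 0.1627]
eef_rot: [[-0.992, 0.124, -0.015], [0.124, 0.992, 0.002], [0.015, -0.0, -1.0]]
wrist_force: [0.5, -0.2, -1.2]
grip_width: 0.0419
```

Run:
```python
from h import *
s=state();print(s['joint_positions'].round(1),s["grip_width"],delta([.492,.279,.17],83))
```

```text
[ 16.   -6.  107.9   0.3  78.9 -67. ] 0.04189029106617451 (array([ 2.9, 60.9, -7.3]), array([-0.   , -0.015, -0.002]))
```

>>> jog_arm(targets=[[3, 60, -7, 0, -0.015, 0, 230], [3, 60, -7, 0, -0.015, 0, 230], [3, 60, -7, 0, -0.015, 0, 230], [3, 60, -7, 0, -0.015, 0, 230], [3, 60, -7, 0, -0.015, 0, 230]])

```text
time: 8.42
ee_pos: [0.4921, 0.2757, 0.1699]
eef_rot: [[-0.992, 0.123, -0.001], [0.123, 0.992, -0.001], [0.0, -0.001, -1.0]]
wrist_force: [-0.5, 0.0, -0.3]
grip_width: 0.0421
```

Run:
```python
from h import *
s=state();print(s['joint_positions'].round(1),s["grip_width"],delta([.492,.279,.035],83))
d=imaging.read_camera("side"); im=cv2.resize(d["pixels"][150:384,40:340],None,fx=2.5,fy=2.5,interpolation=cv2.INTER_CUBIC)
cv2.imwrite("pics/a8.png",im)
```

```text
[ 21.7  -2.6 104.   -0.   78.6 -61.2] 0.042128474772738025 (array([  0.5,   3.4, 134.9]), array([-0.001, -0.   , -0.002]))
```

View pics/a8.png

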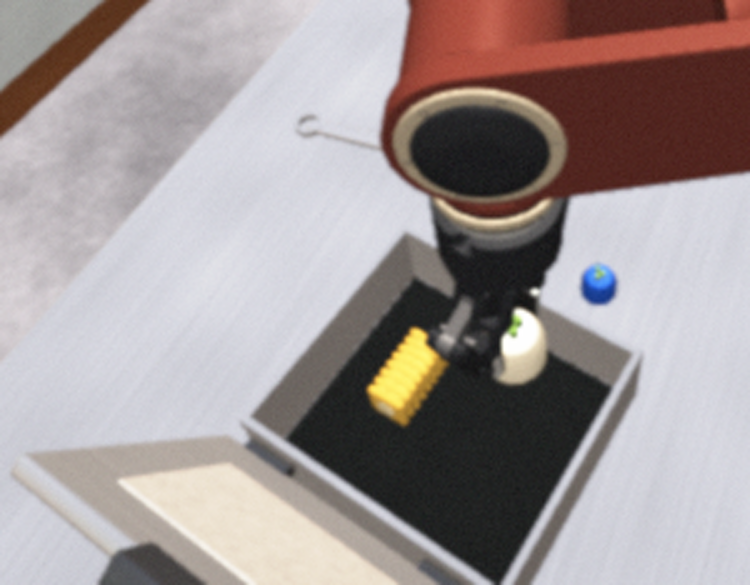

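>>> jog_arm(targets=[[0, 3, 40, 0, 0, 0, 230], [0, 3, 80, 0, 0, 0, 230], [0, 3, 115, 0, 0, 0, 230], [0, 3, 138, 0, 0, 0, 230], [0, 3, 138, 0, 0, 0, 230]])

```text
time: 8.88
ee_pos: [0.4885, 0.276, 0.0264]
eef_rot: [[-0.992, 0.125, -0.01], [0.125, 0.992, -0.005], [0.01, -0.006, -1.0]]
wrist_force: [-1.2, -0.6, -2.2]
grip_width: 0.0421
```

>>> jog_arm(targets=[[0, 0, 0, 0, 0, 0, 0], [0, 0, 0, 0, 0, 0, 0], [0, 0, 0, 0, 0, 0, 0], [0, 0, 0, 0, 0, 0, 0], [0, 0, -20, 0, 0, 0, 0]])

```text
time: 9.3
ee_pos: [0.4917, 0.2787, 0.0516]
eef_rot: [[-0.992, 0.123, -0.003], [0.123, 0.992, -0.001], [0.002, -0.002, -1.0]]
wrist_force: [-0.2, -0.2, 1.1]
grip_width: 0.0852
```

>>> jog_arm(targets=[[0, 0, -40, 0, 0, 0, 0], [0, 0, -80, 0, 0, 0, 0], [0, 0, -120, 0, 0, 0, 0], [0, 0, -120, 0, 0, 0, 0]])

```text
time: 9.63
ee_pos: [0.4987, 0.2819, 0.186]
eef_rot: [[-0.992, 0.123, 0.02], [0.123, 0.992, 0.008], [-0.019, 0.01, -1.0]]
wrist_force: [1.0, 0.4, 1.7]
grip_width: 0.0854
```

Run:
```python
from h import *
s=state();print(s['joint_positions'].round(1),s["grip_width"],s['ee_pos'])
d=imaging.read_camera("side"); im=cv2.resize(d["pixels"][150:384,40:340],None,fx=2.5,fy=2.5,interpolation=cv2.INTER_CUBIC)
cv2.imwrite("pics/a9.png",im)
```

```text
[ 22.   -3.  102.9  -0.   78.9 -60.9] 0.08541507985379948 [0.49874774 0.28189808 0.1859881 ]
```

View pics/a9.png

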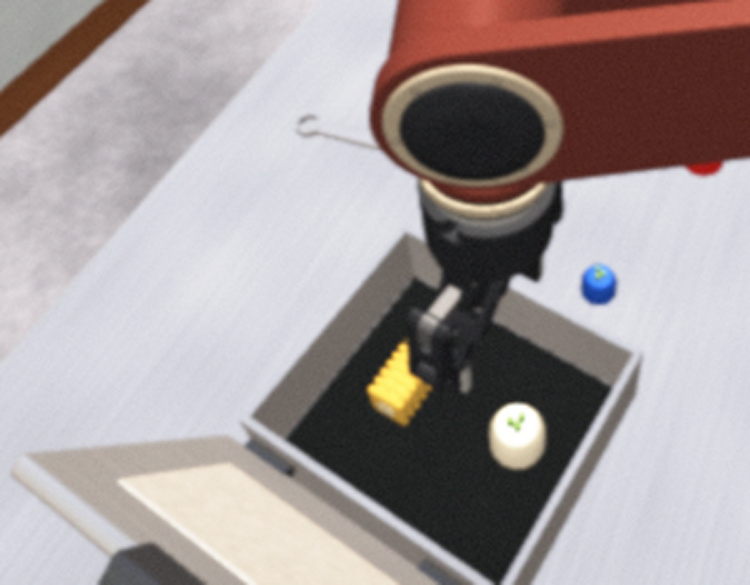

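Both scraps are in the hatch and released: cob at crop (398,390), radish at (517,435). Now over to the cap, keeping the jaw yaw at 83° so joint 6 can turn far enough in a single grasp.

Run:
```python
from h import *
print(delta([.467,-.249,.17],83))
```

```text
(array([ -35.1, -530. ,    8.4]), array([ 0.008,  0.014, -0.001]))
```

>>> jog_arm(targets=[[-35, -530, 8, 0.008, 0.014, 0, 0], [-35, -530, 8, 0.008, 0.014, 0, 0], [-35, -530, 8, 0.008, 0.014, 0, 0], [-35, -530, 8, 0.008, 0.014, 0, 0], [-35, -530, 8, 0.008, 0.014, 0, 0]])

```text
time: 10.1
ee_pos: [0.4805, 0.07, 0.17]
eef_rot: [[-0.992, 0.122, -0.013], [0.122, 0.992, -0.006], [0.012, -0.007, -1.0]]
wrist_force: [1.3, -1.3, -0.1]
grip_width: 0.0853
```

Run:
```python
from h import *
print(state()['ee_pos'],delta([.467,-.249,.17],83))
```

```text
[0.48053815 0.07001516 0.17000997] (array([ -25.6, -318.3,    2.1]), array([-0.007, -0.012, -0.   ]))
```

>>> jog_arm(targets=[[-26, -318, 2, -0.007, -0.012, 0, 0], [-26, -318, 2, -0.007, -0.012, 0, 0], [-26, -318, 2, -0.007, -0.012, 0, 0], [-26, -318, 2, -0.007, -0.012, 0, 0], [-26, -318, 2, -0.007, -0.012, 0, 0]])

```text
time: 10.52
ee_pos: [0.4718, -0.1385, 0.1703]
eef_rot: [[-0.992, 0.123, 0.0], [0.123, 0.992, -0.001], [-0.0, -0.001, -1.0]]
wrist_force: [1.0, -1.5, 0.3]
grip_width: 0.0856
```

Run:
```python
from h import *
print(state()['ee_pos'],state()['joint_positions'],delta([.467,-.249,.13],83))
```

```text
[ 0.4718192  -0.13850717  0.17028938] [-2.50185993e+01 -1.31358741e+01  1.13459878e+02 -3.60312754e-02
  7.96443736e+01 -1.07933654e+02] (array([  -8.8, -110.2,   40.4]), array([-0.001,  0.   , -0.001]))
```

>>> jog_arm(targets=[[-9, -110, 20, 0, 0, 0, 0], [-9, -110, 30, 0, 0, 0, 0], [-9, -110, 40, 0, 0, 0, 0], [-9, -110, 40, 0, 0, 0, 0], [-9, -110, 40, 0, 0, 0, 0]])

```text
time: 10.93
ee_pos: [0.4666, -0.2475, 0.1285]
eef_rot: [[-0.992, 0.126, -0.003], [0.126, 0.992, 0.002], [0.003, 0.001, -1.0]]
wrist_force: [-0.1, 0.1, 0.9]
grip_width: 0.0853
```

Run:
```python
from h import *
s=state();print(s['ee_pos'],s['joint_positions'].round(1),delta([.467,-.249,.043],83))
d=imaging.read_camera("side"); im=cv2.resize(d["pixels"][100:200,270:370],None,fx=5,fy=5,interpolation=cv2.INTER_CUBIC)
p=s["ee_pos"];R=s["eef_rot"]
for q,c in((p,(0,0,255)),(p+R[:,1]*.043-R[:,2]*.013,(0,255,0)),(p-R[:,1]*.043-R[:,2]*.013,(255,0,0)),(np.array([.467,-.249,.079]),(255,0,255))):
    u,v=proj(d,q); cv2.circle(im,(int((u-270)*5),int((v-100)*5)),4,c,-1)
cv2.imwrite("pics/b1.png",im)
```

```text
[ 0.46655963 -0.24750071  0.12853584] [ -36.    -5.2  110.6   -0.    74.8 -118.8] (array([-0.9, -1.5, 85.5]), array([ 0.001, -0.003, -0.004]))
```

View pics/b1.png

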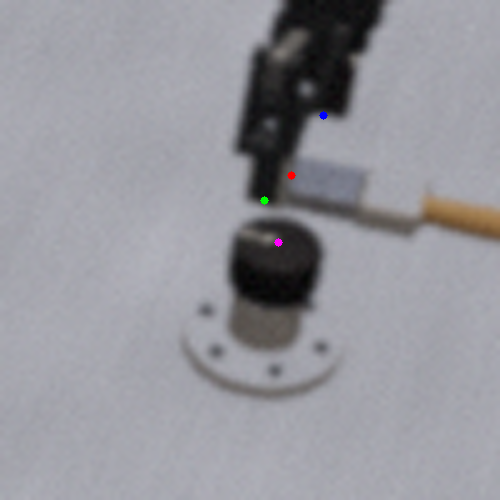

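The magenta axis point sits on the cap's centre (crop (278,242)). Descending to grip it.

>>> jog_arm(targets=[[-1, -1, 40, 0, -0.003, 0, 0], [-1, -1, 70, 0, -0.003, 0, 0], [-1, -1, 86, 0, -0.003, 0, 0], [-1, -1, 86, 0, -0.003, 0, 0], [-1, -1, 86, 0, -0.003, 0, 0]])

```text
time: 11.4
ee_pos: [0.4688, -0.2467, 0.0444]
eef_rot: [[-0.993, 0.121, 0.002], [0.121, 0.993, -0.0], [-0.002, -0.0, -1.0]]
wrist_force: [0.6, 0.5, 1.2]
grip_width: 0.0855
```

Run:
```python
from h import *
print(state()['ee_pos'],delta([.467,-.249,.043],83))
```

```text
[ 0.46884856 -0.24671186  0.0443727 ] (array([ 1.6, -2.5,  1.4]), array([-0.   ,  0.002,  0.001]))
```

>>> jog_arm(targets=[[1, -2, 1, 0, 0, 0, 0], [1, -2, 1, 0, 0, 0, 0], [1, -2, 1, 0, 0, 0, 230], [1, -2, 1, 0, 0, 0, 230], [1, -2, 1, 0, 0, 0, 230]])

```text
time: 11.82
ee_pos: [0.4679, -0.25, 0.0441]
eef_rot: [[-0.992, 0.123, 0.004], [0.123, 0.992, -0.001], [-0.004, -0.0, -1.0]]
wrist_force: [1.2, 13.2, 10.5]
grip_width: 0.0514
```

>>> jog_arm(targets=[[0, 0, 0, 0, 0, 0, 230], [0, 0, 0, 0, 0, 0, 230], [0, 0, 0, 0, 0, 0, 230]])

```text
time: 12.07
ee_pos: [0.4681, -0.2489, 0.0447]
eef_rot: [[-0.992, 0.124, 0.003], [0.124, 0.992, 0.002], [-0.003, 0.002, -1.0]]
wrist_force: [-2.7, 6.4, 8.6]
grip_width: 0.0487
```

Run:
```python
from h import *
s=state();print(s['wrist_force'],s['torque'],s['joint_positions'])
```

```text
[-2.6501516   6.35101263  8.64209413] [1.17934239 0.23810618 0.02220593] [ -36.15061723    1.23315656  113.27729142    0.2220934    65.41319477
 -119.14136354]
```

The cap is gripped (48.7 mm opening). Screwing in clockwise (+az), following the thread down.

>>> jog_arm(targets=[[0, 0, 0.1, 0, 0, 0.11, 230], [0, 0, 0.3, 0, 0, 0.22, 230], [0, 0, 0.4, 0, 0, 0.33, 230], [0, 0, 0.6, 0, 0, 0.44, 230], [0, 0, 0.7, 0, 0, 0.55, 230]])

```text
time: 12.48
ee_pos: [0.4682, -0.2487, 0.044]
eef_rot: [[-0.778, 0.628, 0.003], [0.628, 0.778, 0.002], [-0.001, 0.004, -1.0]]
wrist_force: [-1.1, 7.1, 8.3]
grip_width: 0.0489
```

```bash
cat > st.py <<'E'
from h import *
s=state();R=s['eef_rot'];print(s['wrist_force'].round(1),s['torque'].round(2),s['joint_positions'].round(1),s['grip_width'],"yaw",np.degrees(np.arctan2(R[1,1],R[0,1])).round(1), s['ee_pos'])
E
python3 st.py
```

```text
[-1.1  7.1  8.3] [1.21 0.14 0.13] [-36.1   1.3 113.3   0.2  65.3 -87.3] 0.048922598101838466 yaw 51.1 [ 0.46821095 -0.24870754  0.04400687]
```

>>> jog_arm(targets=[[0, 0, 0.1, 0, 0, 0.11, 230], [0, 0, 0.3, 0, 0, 0.22, 230], [0, 0, 0.4, 0, 0, 0.33, 230], [0, 0, 0.6, 0, 0, 0.44, 230], [0, 0, 0.7, 0, 0, 0.55, 230]])

```text
time: 12.9
ee_pos: [0.4683, -0.2486, 0.0433]
eef_rot: [[-0.335, 0.942, 0.004], [0.942, 0.335, 0.002], [0.001, 0.004, -1.0]]
wrist_force: [-0.9, 7.9, 8.0]
grip_width: 0.0487
```

```bash
python3 st.py
```

```text
[-0.9  7.9  8. ] [1.13 0.03 0.16] [-36.1   1.4 113.3   0.3  65.2 -55.8] 0.04865161471288222 yaw 19.6 [ 0.46834944 -0.24863897  0.04328997]
```

>>> jog_arm(targets=[[0, 0, 0.1, 0, 0, 0.11, 230], [0, 0, 0.3, 0, 0, 0.22, 230], [0, 0, 0.4, 0, 0, 0.33, 230], [0, 0, 0.6, 0, 0, 0.44, 230], [0, 0, 0.7, 0, 0, 0.55, 230]])

```text
time: 13.32
ee_pos: [0.4686, -0.2487, 0.0426]
eef_rot: [[0.206, 0.978, 0.004], [0.978, -0.206, 0.002], [0.003, 0.004, -1.0]]
wrist_force: [0.5, 7.0, 8.0]
grip_width: 0.0489
```

```bash
python3 st.py; python3 -c "
from h import *
d=imaging.read_camera('side'); cv2.imwrite('pics/b2.png',cv2.resize(d['pixels'][100:200,270:370],None,fx=5,fy=5,interpolation=cv2.INTER_CUBIC))"
```

```text
[0.5 7.  8. ] [ 1.12 -0.05  0.14] [-36.1   1.4 113.3   0.3  65.1 -24.3] 0.04889733407043202 yaw -11.9 [ 0.4685605  -0.24865521  0.04262944]
```

View pics/b2.png

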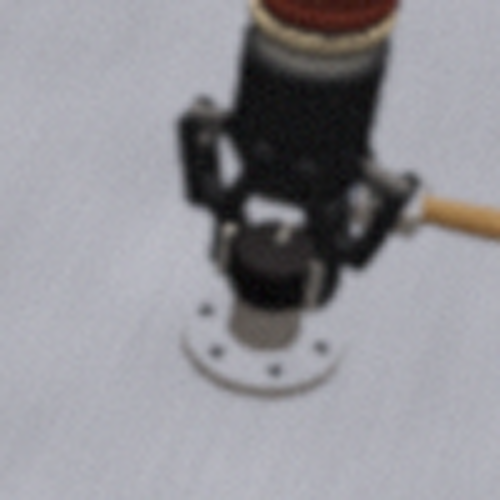

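The cap turns with the fingers: the rib moved from crop (250,237) to (285,232). Carrying on until the torque jumps.

>>> jog_arm(targets=[[0, 0, 0.1, 0, 0, 0.11, 230], [0, 0, 0.2, 0, 0, 0.22, 230], [0, 0, 0.4, 0, 0, 0.33, 230]])

```text
time: 13.62
ee_pos: [0.4687, -0.2487, 0.0422]
eef_rot: [[0.512, 0.859, 0.004], [0.859, -0.512, 0.002], [0.004, 0.003, -1.0]]
wrist_force: [0.7, 7.2, 7.9]
grip_width: 0.0486
```

```bash
python3 st.py
```

```text
[0.7 7.2 7.9] [ 1.15 -0.1   0.18] [-36.1   1.5 113.3   0.3  65.1  -5.4] 0.04861051030229809 yaw -30.8 [ 0.4686607  -0.24868035  0.04218427]
```

>>> jog_arm(targets=[[0, 0, 0.1, 0, 0, 0.11, 230], [0, 0, 0.2, 0, 0, 0.22, 230], [0, 0, 0.4, 0, 0, 0.33, 230]])

```text
time: 13.87
ee_pos: [0.4678, -0.2495, 0.0418]
eef_rot: [[0.759, 0.651, 0.002], [0.651, -0.759, -0.001], [0.0, 0.002, -1.0]]
wrist_force: [-4.4, 3.5, 8.7]
grip_width: 0.0486
```

```bash
python3 st.py
```

```text
[-4.4  3.5  8.7] [0.45 0.97 2.35] [-36.1   1.5 113.3   0.   65.1  13.3] 0.048562560290049434 yaw -49.4 [ 0.46781026 -0.24953886  0.04179313]
```

>>> jog_arm(targets=[[0, 0, 0.1, 0, 0, 0.11, 230], [0, 0, 0.2, 0, 0, 0.22, 230], [0, 0, 0.4, 0, 0, 0.33, 230]])

```text
time: 14.12
ee_pos: [0.4667, -0.2498, 0.0413]
eef_rot: [[0.928, 0.371, -0.001], [0.371, -0.928, -0.001], [-0.002, 0.001, -1.0]]
wrist_force: [-2.6, 6.0, 9.9]
grip_width: 0.0488
```

```bash
python3 st.py
```

```text
[-2.6  6.   9.9] [0.93 0.84 2.57] [-3.620e+01  1.500e+00  1.134e+02 -1.000e-01  6.510e+01  3.210e+01] 0.04875599935011333 yaw -68.2 [ 0.46667641 -0.24975262  0.04128866]
```

The moment jumped from 0.15 to 2.5 N·m, so the cap has bottomed and the fingers are slipping. I'll hold briefly, then record the rib's direction as a reference.

>>> jog_arm(targets=[[0, 0, 0, 0, 0, 0, 230], [0, 0, 0, 0, 0, 0, 230], [0, 0, 0, 0, 0, 0, 230], [0, 0, 0, 0, 0, 0, 230]])

```text
time: 14.45
ee_pos: [0.4663, -0.2499, 0.0412]
eef_rot: [[0.927, 0.374, -0.002], [0.374, -0.927, -0.001], [-0.002, 0.0, -1.0]]
wrist_force: [-7.5, 3.4, 10.6]
grip_width: 0.0487
```

```bash
python3 st.py; python3 -c "
from h import *
d=imaging.read_camera('side'); cv2.imwrite('pics/b3.png',cv2.resize(d['pixels'][130:180,295:355],None,fx=10,fy=10,interpolation=cv2.INTER_CUBIC))"
```

```text
[-7.5  3.4 10.6] [0.53 1.26 1.37] [-3.620e+01  1.500e+00  1.134e+02 -1.000e-01  6.520e+01  3.190e+01] 0.048672376413926036 yaw -68.0 [ 0.46627326 -0.2498588   0.0412042 ]
```

View pics/b3.png

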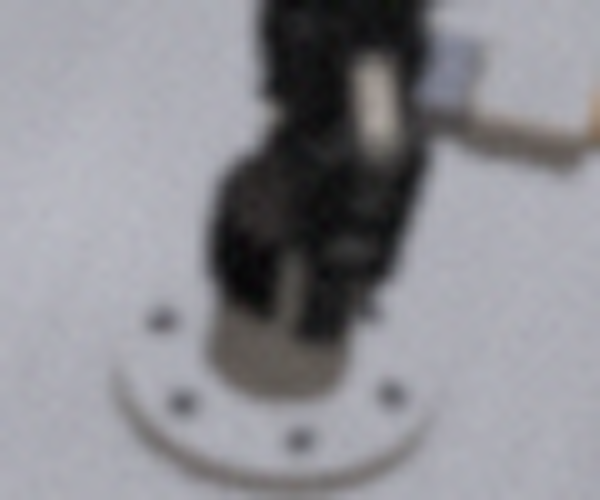

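>>> jog_arm(targets=[[0, 0, -0.1, 0, 0, -0.11, 230], [0, 0, -0.3, 0, 0, -0.22, 230], [0, 0, -0.4, 0, 0, -0.33, 230], [0, 0, -0.6, 0, 0, -0.44, 230], [0, 0, -0.7, 0, 0, -0.55, 230]])

```text
time: 14.92
ee_pos: [0.4671, -0.2508, 0.0419]
eef_rot: [[0.595, 0.804, 0.001], [0.804, -0.595, -0.002], [-0.001, 0.002, -1.0]]
wrist_force: [-4.4, -0.0, 7.7]
grip_width: 0.0485
```

```bash
python3 st.py
```

```text
[-4.4 -0.   7.7] [-0.09  0.74 -0.1 ] [-3.620e+01  1.500e+00  1.133e+02 -1.000e-01  6.510e+01  3.000e-01] 0.04847929088476124 yaw -36.5 [ 0.46707073 -0.25080291  0.04192248]
```

>>> jog_arm(targets=[[0, 0, -0.1, 0, 0, -0.11, 230], [0, 0, -0.3, 0, 0, -0.22, 230], [0, 0, -0.4, 0, 0, -0.33, 230], [0, 0, -0.6, 0, 0, -0.44, 230], [0, 0, -0.7, 0, 0, -0.55, 230]])

```text
time: 15.33
ee_pos: [0.4683, -0.2513, 0.0427]
eef_rot: [[0.088, 0.996, 0.004], [0.996, -0.088, -0.003], [-0.003, 0.005, -1.0]]
wrist_force: [0.9, -1.8, 2.6]
grip_width: 0.0487
```

>>> jog_arm(targets=[[0, 0, -0.1, 0, 0, -0.11, 230], [0, 0, -0.3, 0, 0, -0.22, 230], [0, 0, -0.4, 0, 0, -0.33, 230], [0, 0, -0.6, 0, 0, -0.44, 230], [0, 0, -0.6, 0, 0, -0.5, 230]])

```text
time: 15.75
ee_pos: [0.4694, -0.2511, 0.0434]
eef_rot: [[-0.399, 0.917, 0.007], [0.917, 0.4, -0.003], [-0.006, 0.005, -1.0]]
wrist_force: [5.3, -2.2, 1.0]
grip_width: 0.0487
```

>>> jog_arm(targets=[[0, 0, 0, 0, 0, 0, 230], [0, 0, 0, 0, 0, 0, 230], [0, 0, 0, 0, 0, 0, 230]])

```text
time: 16.0
ee_pos: [0.4694, -0.2511, 0.0434]
eef_rot: [[-0.395, 0.919, 0.007], [0.919, 0.395, -0.004], [-0.006, 0.005, -1.0]]
wrist_force: [5.5, -2.1, 1.2]
grip_width: 0.0489
```

```bash
python3 st.py; python3 -c "
from h import *
d=imaging.read_camera('side'); a=d['pixels'][130:180,295:355]
b=cv2.imread('pics/side0.png')[130:180,295:355]
cv2.imwrite('pics/b4.png',np.hstack([cv2.resize(x,(400,333),interpolation=cv2.INTER_CUBIC) for x in (b,a)]))
cv2.imwrite('pics/b5.png',d['pixels'])
t=imaging.read_camera('top');cv2.imwrite('pics/b6.png',t['pixels'])"
```

```text
[ 5.5 -2.1  1.2] [-0.23 -0.74  0.17] [-3.620e+01  1.400e+00  1.132e+02  1.000e-01  6.490e+01 -5.950e+01] 0.04894140920158172 yaw 23.2 [ 0.46936088 -0.25110175  0.04338562]
```

View pics/b4.png

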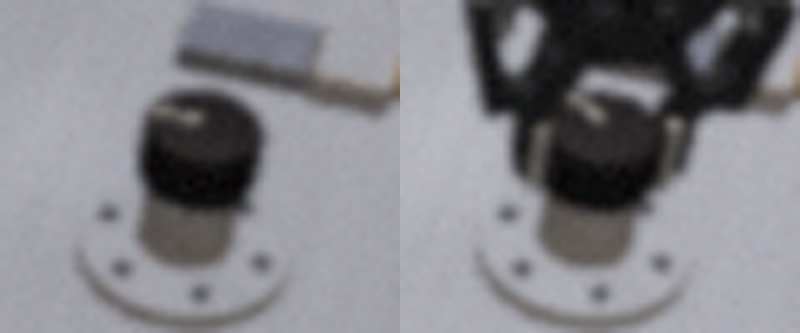

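View pics/b5.png

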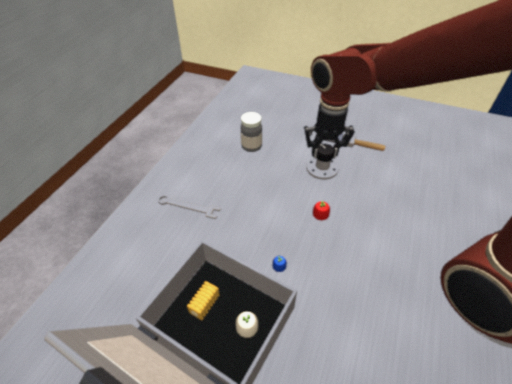

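View pics/b6.png

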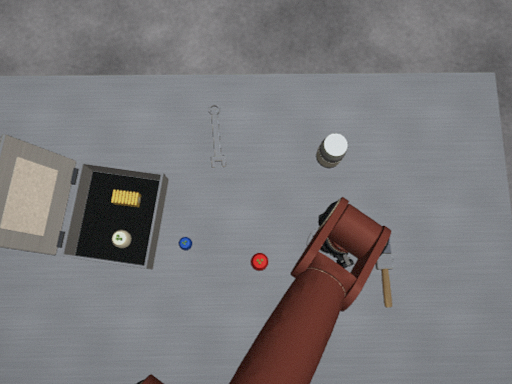

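```bash
python3 - <<'E'
from h import *
d=imaging.read_camera("side")
k=400/60
for nm,off,c,r,z in(("start",0,(200,118),(150,112),.080),("now",400,(605,121),(569,98),.079)):
    P=[onz(d,295+(u-off)/k-.5+.08,130+v/k,z) for u,v in(c,r)]
    v=P[1]-P[0]; print(nm,P[0][:2],P[1][:2],np.degrees(np.arctan2(v[1],v[0])))
E
python3 st.py
```

```text
start [ 0.47078612 -0.25040953] [ 0.49170095 -0.24626574] 11.2067001111592
now [ 0.46847032 -0.2504807 ] [ 0.48681221 -0.25958383] -26.395342669136646
[ 5.9 -1.7  1.3] [-0.19 -0.68  0.12] [-3.620e+01  1.400e+00  1.132e+02  1.000e-01  6.490e+01 -5.950e+01] 0.04850215038189038 yaw 23.2 [ 0.46936305 -0.25111823  0.04339695]
```

The rib check agrees. It now points at -26° against +11° at the start, so the net turn is about 38° clockwise, which fits a stop after about 129° and then 91° back. The grip is firm at 48.5 mm, and the grasp point is about 62 mm high, at the middle of the cap. Handing in.

```bash
python3 -c "
from rig import ticket
print(ticket.hand_in())"
```

```text
the job is handed in; nothing more can be done
None
```

I put the cob and the pale radish end in the hatch, screwed the cap down to its stop, backed it off a quarter turn and handed in still gripping it. Hand-in reports no verdict, so the result below rests on my own last checks.

- **Scraps:** the final top and side pictures show both lying in the hatch, released. The jar and wrench look unmoved, and so do the red and blue look-alikes. The brush was partly hidden behind the gripper at the end, but nothing touched it.
- **Bottoming out:** the turning moment jumped from about 0.15 to 2.5 N·m, and the fingers then slipped round the cap. The gripper hid the rib at the stop, so this rests on the moment alone.
- **Backing off:** the fingers turned back 91° by the measured tool angle. The rib's overall turn of about 38° clockwise agrees, but it is a coarse reading from a few pixels.
- **Final hold:** the finger opening is 48.5 mm on the 50 mm cap, and the grasp point is about 3 mm from the middle of the cap.
- **Disagreement:** the last moment about the vertical axis read +0.12 to +0.17 N·m, where I expected a slightly negative value after unscrewing. I put this down to sideways load and an offset in the sensor. The clock was at about 16 s of the 72 s allowed.

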